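# Find the tired spring mount and flag it

## Task

The dust extractor's fan is off its bed, and one of the three spring mounts on the bed has gone soft. With the fingertips press the three black pads one after another, from the robot's left (+y) to its right, each about 6 mm down, to feel which is the softest; then push that mount's red tag down flat on its holder to mark it for changing, and draw clear. Leave the other two tags up, and do not lift or shift any of the loose things on the bed and bench.

Things in the scene. Friction and masses are not known exactly. Their poses are not given: they have to be found in the camera images.
- bed: grey sheet-steel bed of the fan, a flat slab 240 x 470 x 24 mm fixed to the bench, origin under its centre, x across it (away from the robot at yaw 0), y along it (towards the robot's left), z up; its top is 24 mm over the bench. The three mounts stand on it in a row along y, about 150 mm apart.
- mount_a: one of three spring mounts alike to the eye, fixed on the bed, in any place of the row: foot plate 136 x 72 x 5 mm, blue cup, coil spring, round cap with black pad. Origin: foot's underside, on the pad's axis; x from the pad to this mount's own tag, z up. Grey tag holder 54 x 48 mm on the foot, centred at x = 69 mm, top at z = 19 mm; tag hinge along y at x = 46, z = 22.5 mm.
- pad_a_top (a point): middle of the upper face of mount_a's black rubber pad (47 mm across, on a cap 54 mm across), 60 mm above the mount's origin, 84 mm over the bench when not pressed; moves with the pad
- pad_a (a joint): travel of mount_a's pad, m: 0 at rest, 0.016 pressed straight down to its stop; springs back when let go. Each pad yields from under 1 N, then the force rises evenly with depth at the mount's own rate, somewhere between 0.4 and 1.6 N per mm; the softest is at least a third below the next.
- tag_a (a joint): hinge of mount_a's tag, rad: 0 to 0.1 at the start (raised, leaning 45 degrees or a little more from upright, away from the pad), 0.785 flat on its holder. Stiff hinge (0.05 N m, about 2 N at the tag): it stays where it is left.
- tag_a_edge (a point): middle of the free edge of mount_a's tag, a red plate with a white stripe, 40 mm wide, 42 mm from hinge to edge, 3.5 mm thick. In the mount's frame the edge is at x = 76, z = 52 mm when raised, x = 88, z = 22.5 mm when flat. A fingertip pressing straight down at x = 66 to 70 mm folds it flat.
- mount_b: one of three spring mounts alike to the eye, fixed on the bed, in any place of the row: foot plate 136 x 72 x 5 mm, blue cup, coil spring, round cap with black pad. Origin: foot's underside, on the pad's axis; x from the pad to this mount's own tag, z up. Grey tag holder 54 x 48 mm on the foot, centred at x = 69 mm, top at z = 19 mm; tag hinge along y at x = 46, z = 22.5 mm.
- pad_b_top (a point): middle of the upper face of mount_b's black rubber pad (47 mm across, on a cap 54 mm across), 60 mm above the mount's origin, 84 mm over the bench when not pressed; moves with the pad
- pad_b (a joint): travel of mount_b's pad, m: 0 at rest, 0.016 pressed straight down to its stop; springs back when let go. Each pad yields from under 1 N, then the force rises evenly with depth at the mount's own rate, somewhere between 0.4 and 1.6 N per mm; the softest is at least a third below the next.
- tag_b (a joint): hinge of mount_b's tag, rad: 0 to 0.1 at the start (raised, leaning 45 degrees or a little more from upright, away from the pad), 0.785 flat on its holder. Stiff hinge (0.05 N m, about 2 N at the tag): it stays where it is left.
- tag_b_edge (a point): middle of the free edge of mount_b's tag, a red plate with a white stripe, 40 mm wide, 42 mm from hinge to edge, 3.5 mm thick. In the mount's frame the edge is at x = 76, z = 52 mm when raised, x = 88, z = 22.5 mm when flat. A fingertip pressing straight down at x = 66 to 70 mm folds it flat.
- mount_c: one of three spring mounts alike to the eye, fixed on the bed, in any place of the row: foot plate 136 x 72 x 5 mm, blue cup, coil spring, round cap with black pad. Origin: foot's underside, on the pad's axis; x from the pad to this mount's own tag, z up. Grey tag holder 54 x 48 mm on the foot, centred at x = 69 mm, top at z = 19 mm; tag hinge along y at x = 46, z = 22.5 mm.
- pad_c_top (a point): middle of the upper face of mount_c's black rubber pad (47 mm across, on a cap 54 mm across), 60 mm above the mount's origin, 84 mm over the bench when not pressed; moves with the pad
- pad_c (a joint): travel of mount_c's pad, m: 0 at rest, 0.016 pressed straight down to its stop; springs back when let go. Each pad yields from under 1 N, then the force rises evenly with depth at the mount's own rate, somewhere between 0.4 and 1.6 N per mm; the softest is at least a third below the next.
- tag_c (a joint): hinge of mount_c's tag, rad: 0 to 0.1 at the start (raised, leaning 45 degrees or a little more from upright, away from the pad), 0.785 flat on its holder. Stiff hinge (0.05 N m, about 2 N at the tag): it stays where it is left.
- tag_c_edge (a point): middle of the free edge of mount_c's tag, a red plate with a white stripe, 40 mm wide, 42 mm from hinge to edge, 3.5 mm thick. In the mount's frame the edge is at x = 76, z = 52 mm when raised, x = 88, z = 22.5 mm when flat. A fingertip pressing straight down at x = 66 to 70 mm folds it flat.
- bolt: hex bolt standing on its head on the bed between two mounts, 45 mm high, head 21 mm across; loose, to be left where it is. Origin under it.
- nut: hex nut lying on the bed between the other two mounts, 23 mm across, 10 mm high; loose, to be left where it is. Origin under it.
- spanner: steel spanner lying along the far strip of the bed, 140 mm long; loose, to be left where it is. Origin under it.
- tape: yellow and black tape measure, 70 x 36 x 66 mm, standing on its edge; loose, to be left where it is. Origin under it.
- pencil: red carpenter's pencil, 170 mm long; loose, to be left where it is. Origin under it.
- brush: hand brush with dark bristles and wooden handle, 190 mm long; loose, to be left where it is. Origin under it.
- glasses: amber safety glasses, 140 mm wide, 45 mm high; loose, to be left where it is. Origin under it.
- offcut: wooden offcut, 160 x 70 x 45 mm; loose, to be left where it is. Origin under it.

How it is judged:
By the outcome, as a careful person would: the job done as asked, in the order asked, and still so for the second after the job is handed in, with the robot touching nothing.
It also fails if it takes over 48 s, if anything falls off the work surface, if the arm or the gripper's body presses on something with over 40 N, if the wrist force passes 120 N, or if a joint passes its speed limit or range.

## Robot

A 6-joint arm with a two-finger parallel gripper is mounted at the origin on the work surface. World frame = base frame: x ahead of the robot, y to its left, z up, the work surface at z = 0. Lengths are in m, angles in rad, forces in N, time in s.
With the tool pointing down it reaches from about 0.35 to 0.775 m from the base axis. Payload 7.3 kg.
Tool frame: the origin (TCP) lies on the front face of the gripper's body, between the roots of the fingers; the fingertips stand 66 mm ahead of it and the grasp point (between the pads) lies 47 mm ahead of it; z points along the fingers, y is the direction in which the jaws open and shut (so a half turn about z gives the same grasp; the last joint's range is limited). The gripper opens to 92 mm and grips with 3 to 60 N. Pads are 19 mm wide; open, the fingers measure 130 mm over their backs; the gripper's body (75 mm by 190 mm) begins 47 mm behind the grasp point.
Start: joints at [-1.48, 0.342, 1.524, -0, 1.275, -0.146], TCP at [0.123, -0.51, 0.292] pointing down, gripper open.
Joint ranges: [-2.53, 2.53], [-0.77, 2.02], [0.04, 2.7], [-1, 4.14], [0.28, 2.66], [-3.11, 3.11]. Speed limits (rad/s): [2.57, 2.57, 3.14, 3.14, 3.14, 3.14].

## Interface

Orientations are given as [roll, pitch, yaw] about the fixed x, y, z axes, in that order (R = Rz(yaw) Ry(pitch) Rx(roll)).
In Python, from cell import observe, read_camera, hand_in, search_frame, tip_of gives the robot as it stands. The module is installed in compiled form; this text tells all that it offers.
- The arm moves only by the tool apply_moves, never from a script. Its argument "motion" is a list of rows, each an object with "offset": the shift along the tool's x, y, z in mm, a list of three; "rotation": the turn, a rotation vector about the tool's x, y, z in rad, a list of three. In form: [{"offset": [x, y, z], "rotation": [rx, ry, rz]}, ...]. A call has 1 to 12 rows; each row shifts and turns the pose as measured when the row begins, along the tool's axes as they then stand; what a row does not reach is not made up. A row lasts 1/12 s, in which the tool goes at most 41.7 mm and 7.16 degrees, less where a joint would pass 70% of its speed; a pose out of reach is approached as far as the arm can. A call with a gripper value outside its range is refused whole. "grip" is the closure, from 0 (fully open) to 1 (shut), set as the call begins (left out, the last holds). The fingers move at their own pace and stop on an object; "grip_force" is the grip in N (left out, the last holds). Time passes only in rows, so rows that do not move let the fingers close. It gives the time, the measured TCP pose, the force and the opening at its end, in the units of the state.
- observe(): the state, without advancing time (a new reading comes with each control period).
- read_camera(name): name is "side" or "top"; returns a dict with "img" (384x512x3 uint8, red, green, blue), "camera_matrix" (3x3 intrinsics, pixels), "D" ([k1, k2, p1, p2, k3] as OpenCV has them; the pictures are not rectified), "R" (3x3) and "t" (3): a world point X has camera coordinates R X + t. Camera axes: x right, y down, z forward; pixel columns grow to the right and rows downward; lengths in m; the calibration is good to about 2 mm. A picture is of the moment at which its call begins. There is no depth.
- hand_in(): hands the job in, once; it reports no verdict.
Trained networks look in a picture, given as the dict that the camera call returned (one of the last four; its "shot" number tells which), for a name from the list of things; names that differ only in an ending like _2 or _b are one class to them, and where a whole thing is asked for, a point or a joint stands for the part that bears it (a point fixed in the world has none). Each returns a list of dicts, best first, with "score" (0 to 1); they miss things now and then, are a little off and sometimes report something else, mostly with a low value. They report only what shows in the picture. A call takes as long as a camera call.
- search_frame(query, picture): "location" ([x, y, z] in m, in world coordinates, good to about 4 mm: the middle of the surface that is visible of it).
- tip_of(query, picture): "location" ([x, y, z] in m, in world coordinates, good to about 4 mm: a listed point, or the origin of a listed thing).
The state is a dict: "time": time; "qpos": joint angles; "qvel": joint speeds; "joint_efforts": joint torques, N m; "tool_pos": TCP position; "tool_rot": TCP orientation; "contact_force": force on the tool from outside, world axes, zero at the start; "torque": the same for the moment, N m; "opening": finger opening in m.
Only numpy, scipy, OpenCV 4.12 (cv2) and the standard library are available. Lean on these libraries where they do the work, as an engineer would, in place of code of your own. Each camera call takes 0.05 s, during which the arm holds its last target.

## Working session

There is one attempt and no reset: what is moved stays moved. The work goes in short steps, Python scripts to look and compute and a tool call to move; the robot and the scene stay as the last step left them, time stands still between calls to the robot, and variables do not carry over. Pictures are saved under pics/ and viewed, and the job is handed in when it is done.

Besides the shell and the picture viewer there is one more tool, called as name(argument=value, ...) on one line, values as JSON. apply_moves: Moves the arm, as the interface text tells. Its arguments: {"type":"object","properties":{"motion":{"type":"array"},"grip":{"type":"number"},"grip_force":{"type":"number"}},"required":["motion"]}

```bash
mkdir -p pics
python3 - <<'E'
from cell import *
import cv2,numpy as np
s=observe();print({k:np.round(v,4) for k,v in s.items()})
for n in("top","side"):
    p=read_camera(n);cv2.imwrite(f"pics/{n}0.png",p["img"][:,:,::-1])
    print(n,p["camera_matrix"],p["D"],p["R"],p["t"])
    for q in("mount_a","pad_a_top","tag_a_edge"):
        for d in tip_of(q,p)[:6]:print(q,d["score"],np.round(d["location"],4))
E
```

```text
{'time': np.float64(0.0), 'qpos': array([-1.48  ,  0.3427,  1.525 ,  0.    ,  1.2754, -0.146 ]), 'qvel': array([-0.0001,  0.0008,  0.0015,  0.0016,  0.0008, -0.0017]), 'joint_efforts': array([-1.70000e-03, -4.31250e+01, -2.44215e+01,  7.16000e-02,
        5.59000e-02, -1.00000e-04]), 'tool_pos': array([ 0.1232, -0.51  ,  0.2916]), 'tool_rot': array([-3.1401e+00, -3.0000e-04,  2.3680e-01]), 'contact_force': array([-0.0569, -0.3582,  0.206 ]), 'torque': array([0.0553, 0.0356, 0.0083]), 'opening': np.float64(0.0919)}
top [[474.11338059   0.         257.39918553]
 [  0.         474.11338059 188.62681253]
 [  0.           0.           1.        ]] [-0.06576416  0.          0.          0.          0.        ] [[-0.01818666 -0.99978124 -0.01033037]
 [-0.99062855  0.01941711 -0.13519638]
 [ 0.13536739  0.00777479 -0.99076497]] [0.00964456 0.61452184 1.28175697]
mount_a 0.91 [0.4309 0.1101 0.0205]
mount_a 0.88 [ 0.4646 -0.0242  0.0228]
mount_a 0.82 [ 0.4852 -0.1835  0.0195]
mount_a 0.43 [ 0.5244 -0.0965  0.0265]
pad_a_top 0.62 [0.4314 0.1101 0.0823]
pad_a_top 0.42 [ 0.5374 -0.0088  0.0759]
tag_a_edge 0.6 [0.5097 0.1238 0.0752]
side [[352.99574322   0.         261.41279646]
 [  0.         352.99574322 189.70302336]
 [  0.           0.           1.        ]] [0.030429 0.       0.       0.       0.      ] [[-8.64643556e-01 -5.02385788e-01 -2.03909505e-04]
 [-3.04456150e-01  5.24314602e-01 -7.95236223e-01]
 [ 3.99622289e-01 -6.87533794e-01 -6.06299685e-01]] [0.54463047 0.24046613 0.86781041]
mount_a 0.96 [0.4295 0.1119 0.0262]
mount_a 0.94 [ 0.4844 -0.1821  0.0234]
mount_a 0.85 [ 0.464  -0.0208  0.0204]
pad_a_top 0.52 [0.4321 0.1135 0.083 ]
tag_a_edge 0.54 [0.5047 0.1195 0.0693]
tag_a_edge 0.44 [ 0.4595 -0.0252  0.0824]
```

Run:
```python
import cv2
a=cv2.imread("pics/top0.png");cv2.imwrite("pics/top0c.png",cv2.resize(a[100:340,100:420],(800,600),interpolation=cv2.INTER_CUBIC))
```

```text
(no output)
```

View pics/top0.png

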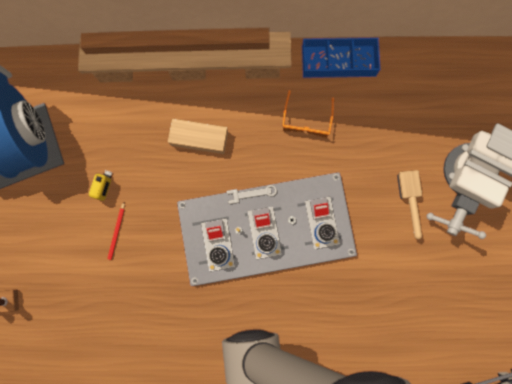

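View pics/side0.png

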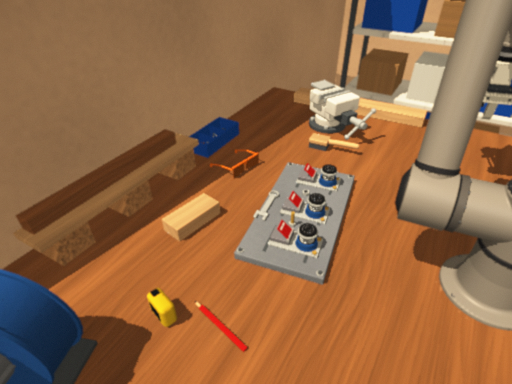

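View pics/top0c.png

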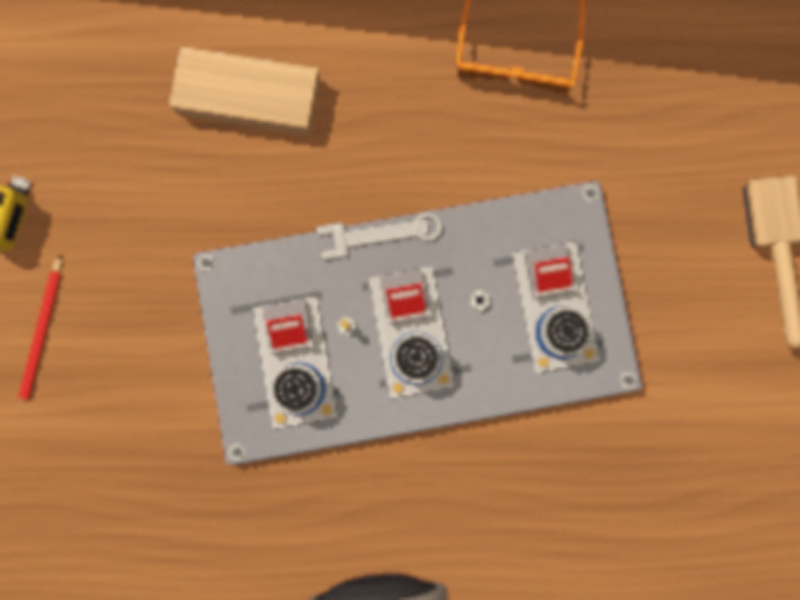

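The top view shows the left, middle and right pads at full-image pixels of about (220,256), (267,243) and (327,232). Their tags are above them at about (215,232), (263,220) and (321,209). I'll measure these more precisely.

```bash
cat > h.py <<'E'
from cell import *
import cv2,numpy as np
def ray(p,uv,z):
    n=cv2.undistortPoints(np.array([[uv]],float),p["camera_matrix"],p["D"])[0,0]
    R=p["R"];d=R.T@np.r_[n,1];c=-R.T@p["t"];return c+d*(z-c[2])/d[2]
def proj(p,X):
    return cv2.projectPoints(np.array(X,float).reshape(-1,3),cv2.Rodrigues(p["R"])[0],p["t"],p["camera_matrix"],p["D"])[0][:,0]
E
python3 - <<'E'
from h import *
P={}
for n in("top","side"):
    p=P[n]=read_camera(n);im=p["img"].astype(int)
    r,g,b=im[...,0],im[...,1],im[...,2]
    red=((r>130)&(g<70)&(b<70)).astype('uint8')
    blk=((im.max(2)<75)).astype('uint8')
    for nm,m,z,amin in(("red",red,.061,40),("blk",blk,.084,40)):
        k,l,st,c=cv2.connectedComponentsWithStats(m)
        for i in range(1,k):
            if amin<st[i,4]<800:
                X=ray(p,c[i],z)
                if .35<X[0]<.65 and abs(X[1])<.27: print(n,nm,c[i].round(1),st[i,2:],X.round(4))
    for q in("pad_a","tag_a","bolt","nut"):
        for d in search_frame(q,p)[:5]:print(n,q,d["score"],np.round(d["location"],4))
# bed orientation from top corners screws (crop px)
p=P["top"]
for uv in((205,262),(590,192),(628,380),(236,453)):
    print(ray(p,(100+.4*uv[0],100+.4*uv[1]),.024).round(4))
# overlay: predicted circles
E
```

```text
top red [321.2 211.6] [14  8 82] [ 0.5453 -0.1753  0.061 ]
top red [262.5 221.9] [14  8 82] [ 0.5203 -0.0143  0.061 ]
top red [215.2 234.2] [15  9 80] [0.4891 0.1149 0.061 ]
top blk [326.8 231.6] [ 15  16 119] [ 0.4894 -0.1856  0.084 ]
top blk [265.9 243. ] [ 16  15 116] [ 0.4624 -0.0223  0.084 ]
top blk [217.8 255.7] [ 16  16 133] [0.4311 0.1061 0.084 ]
top pad_a 0.76 [ 0.4855 -0.1843  0.0838]
top pad_a 0.54 [ 0.4602 -0.0179  0.0822]
top pad_a 0.51 [0.4292 0.1087 0.0816]
top tag_a 0.52 [ 0.52   -0.0095  0.0647]
top tag_a 0.48 [ 0.4576 -0.0211  0.0812]
top tag_a 0.44 [0.4933 0.1168 0.0647]
top bolt 0.45 [0.7655 0.1692 0.0437]
top nut 0.66 [0.4909 0.1183 0.0649]
top nut 0.46 [ 0.5246 -0.0933  0.0332]
top nut 0.18 [ 0.4614 -0.0196  0.0859]
side red [310.6 171.2] [ 8 11 45] [ 0.5406 -0.1683  0.061 ]
side red [295.5 199.4] [12 15 72] [ 0.5191 -0.0099  0.061 ]
side red [284.7 229.6] [13 17 98] [0.4879 0.1206 0.061 ]
side blk [329.  168.7] [13  8 84] [ 0.4832 -0.1791  0.084 ]
side blk [316.5 198.5] [ 16  10 122] [ 0.4575 -0.0174  0.084 ]
side blk [307.8 229.6] [ 17  12 166] [0.4266 0.1123 0.084 ]
side pad_a 0.6 [ 0.4569 -0.012   0.0813]
side pad_a 0.55 [ 0.4822 -0.1727  0.0794]
side pad_a 0.52 [0.4238 0.1211 0.0855]
side tag_a 0.74 [0.4858 0.1192 0.062 ]
side tag_a 0.54 [ 0.5453 -0.17    0.0666]
side tag_a 0.51 [ 0.5226 -0.007   0.0578]
side tag_a 0.38 [ 0.4578 -0.0131  0.0849]
side tag_a 0.33 [0.4804 0.0814 0.0297]
side bolt 0.48 [0.4975 0.0592 0.0403]
side bolt 0.39 [ 0.4593 -0.0139  0.0823]
[0.5751 0.2121 0.024 ]
[ 0.6465 -0.2256  0.024 ]
[ 0.4339 -0.2596  0.024 ]
[0.3617 0.1773 0.024 ]
```

apply_moves(motion=[{"offset":[0,0,0],"rotation":[0,0,0.077]},{"offset":[36,-14,0],"rotation":[0,0,0]},{"offset":[36,-14,0],"rotation":[0,0,0]},{"offset":[36,-14,0],"rotation":[0,0,0]},{"offset":[36,-14,0],"rotation":[0,0,0]},{"offset":[36,-14,0],"rotation":[0,0,0]},{"offset":[36,-14,0],"rotation":[0,0,0]},{"offset":[36,-14,0],"rotation":[0,0,0]},{"offset":[36,-14,0],"rotation":[0,0,0]}], grip=1, grip_force=20)

```text
time: 1.65
tool_pos: [0.3948, -0.3545, 0.2917]
tool_rot: [3.138, 0.002, 0.141]
contact_force: [-0.3, -0.9, -0.1]
opening: 0.0362
```

apply_moves(motion=[{"offset":[8.3,-38,0],"rotation":[0,0,0]},{"offset":[8.3,-38,0],"rotation":[0,0,0]},{"offset":[8.3,-38,0],"rotation":[0,0,0]},{"offset":[8.3,-38,0],"rotation":[0,0,0]},{"offset":[8.3,-38,0],"rotation":[0,0,0]},{"offset":[8.3,-38,0],"rotation":[0,0,0]},{"offset":[8.3,-38,8],"rotation":[0,0,0]},{"offset":[8.3,-38,15],"rotation":[0,0,0]},{"offset":[8.3,-38,20],"rotation":[0,0,0]},{"offset":[8.3,-38,20],"rotation":[0,0,0]},{"offset":[8.3,-38,20],"rotation":[0,0,0]},{"offset":[8.3,-38,20],"rotation":[0,0,0]}])

```text
time: 2.65
tool_pos: [0.4357, 0.1153, 0.1933]
tool_rot: [3.132, -0.016, 0.141]
contact_force: [-0.1, -0.3, 0.4]
opening: 0.0004
```

```bash
cat >> h.py <<'E'
def to(x,y,z=None):
    s=observe();R=cv2.Rodrigues(np.zeros(3))[0]
    from scipy.spatial.transform import Rotation as Ro
    R=Ro.from_euler('xyz',s["tool_rot"]).as_matrix();tp=np.array(s["tool_pos"])
    z=tp[2] if z is None else z
    print("t",round(float(s["time"]),2),"pos",tp.round(4),"rot",np.round(s["tool_rot"],4),"F",np.round(s["contact_force"],2),"tip",(tp+R@[0,0,.066]).round(4),"rel mm",(R.T@(np.array([x,y,z])-tp)*1e3).round(1),"down in tool",(R.T@[0,0,-1]).round(4),"op",s["opening"])
E
python3 -c "
from h import *
to(.43,.11,.16)"
```

```text
t 2.65 pos [0.4357 0.1153 0.1933] rot [ 3.1321 -0.0165  0.1414] F [-0.11 -0.26  0.39] tip [0.4369 0.1149 0.1273] rel mm [-6.9  4.2 33.2] down in tool [-0.0165 -0.0095  0.9998] op 0.00036840415148928506
```

apply_moves(motion=[{"offset":[-6.5,4,16],"rotation":[0.009,-0.016,0]},{"offset":[0,0,16],"rotation":[0,0,0]},{"offset":[0,0,0],"rotation":[0,0,0]},{"offset":[0,0,0],"rotation":[0,0,0]}])

```text
time: 2.98
tool_pos: [0.4277, 0.1193, 0.1572]
tool_rot: [-3.14, 0.004, 0.155]
contact_force: [-0.7, 0.1, -0.4]
opening: 0.0004
```

```bash
python3 -c "
from h import *
to(.43,.11,.15)
p=read_camera('side');a=p['img'][130:280,230:380,::-1];b=read_camera('top')['img'][180:280,180:350,::-1]
cv2.imwrite('pics/s1.png',np.hstack([cv2.resize(a,(400,400)),cv2.resize(b,(400,400))]))"
```

```text
t 2.98 pos [0.4277 0.1193 0.1572] rot [-3.14    0.0045  0.1554] F [-0.69  0.06 -0.37] tip [0.4274 0.1194 0.0912] rel mm [0.9 9.6 7.2] down in tool [0.0045 0.0016 1.    ] op 0.00037698007434965513
```

View pics/s1.png

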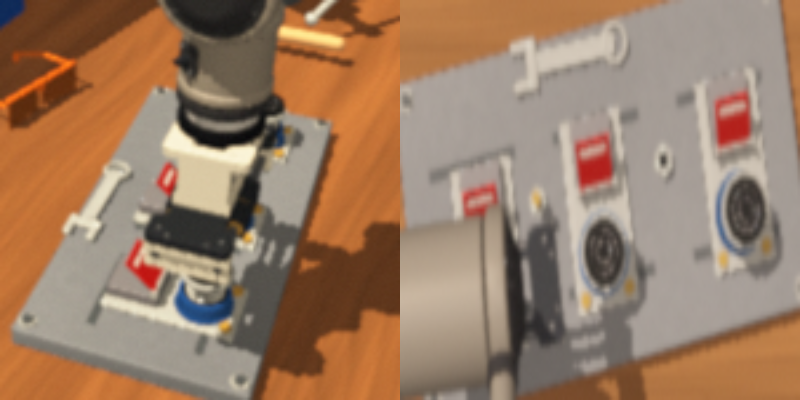

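The side crop on the left shows the closed fingers standing over the left pad, with the red tag clear in front. I'll shift 9 mm in y, settle, then press in small steps.

apply_moves(motion=[{"offset":[1,9,3],"rotation":[0,0,0]},{"offset":[0,0,0],"rotation":[0,0,0]},{"offset":[0,0,0],"rotation":[0,0,0]},{"offset":[0,0,0],"rotation":[0,0,0]}])

```text
time: 3.42
tool_pos: [0.4329, 0.1073, 0.1577]
tool_rot: [-3.141, -0.004, 0.15]
contact_force: [0.7, 0.6, 0.7]
opening: 0.0003
```

```bash
python3 -c "
from h import *
to(.43,.11,.15)"
```

```text
t 3.42 pos [0.4329 0.1073 0.1577] rot [-3.1409 -0.0036  0.1503] F [0.7  0.62 0.68] tip [0.4331 0.1073 0.0917] rel mm [-2.5 -3.1  7.6] down in tool [-3.6e-03  7.0e-04  1.0e+00] op 0.00027046526707797227
```

apply_moves(motion=[{"offset":[0,0,3],"rotation":[0,0,0]},{"offset":[0,0,0],"rotation":[0,0,0]}])

```text
time: 3.58
tool_pos: [0.4334, 0.1066, 0.1552]
tool_rot: [-3.141, -0.005, 0.149]
contact_force: [-0.9, -0.0, 0.1]
opening: 0.0004
```

```bash
python3 -c "
from h import *
to(.43,.11,.15)"
```

```text
t 3.58 pos [0.4334 0.1066 0.1552] rot [-3.1411 -0.0054  0.1488] F [-0.89 -0.04  0.13] tip [0.4338 0.1067 0.0892] rel mm [-2.9 -3.8  5.2] down in tool [-5.4e-03  5.0e-04  1.0e+00] op 0.0003928776986708282
```

```bash
cat >> h.py <<'E'
def avg(n=6):
    F=[];T=[]
    for i in range(n):
        s=observe();F.append(s["contact_force"]);T.append(s["tool_pos"]);read_camera("side")
    print("F mean",np.mean(F,0).round(2),"sd",np.std(F,0).round(2),"tip z",round(np.mean(T,0)[2]-.066,4),np.std(T,0)[2].round(5),"xy",np.mean(T,0)[:2].round(4),"t",s["time"])
E
python3 -c "
from h import *
avg()"
```

```text
F mean [-0.42 -0.39 -0.18] sd [0.57 0.42 0.36] tip z 0.0893 7e-05 xy [0.4335 0.1068] t 3.8333
```

apply_moves(motion=[{"offset":[-2.5,-3,3],"rotation":[0,0,0]},{"offset":[0,0,4],"rotation":[0,0,0]},{"offset":[0,0,0],"rotation":[0,0,0]}])

```text
time: 4.13
tool_pos: [0.4305, 0.11, 0.148]
tool_rot: [-3.141, -0.006, 0.15]
contact_force: [1.2, -0.7, 1.9]
opening: 0.0004
```

```bash
python3 -c "
from h import *
avg()"
```

```text
F mean [-0.61  0.13  1.79] sd [0.9  0.54 0.2 ] tip z 0.0823 0.0002 xy [0.4305 0.11  ] t 4.3833
```

apply_moves(motion=[{"offset":[0,0,3],"rotation":[0,0,0]},{"offset":[0,0,1.5],"rotation":[0,0,0]},{"offset":[0,0,0],"rotation":[0,0,0]}])

```text
time: 4.68
tool_pos: [0.4306, 0.11, 0.1443]
tool_rot: [-3.141, -0.007, 0.149]
contact_force: [-0.8, 0.9, 6.6]
opening: 0.0004
```

```bash
python3 -c "
from h import *
avg(10)"
```

```text
F mean [-1.95  0.22  5.62] sd [0.54 0.47 0.5 ] tip z 0.0784 5e-05 xy [0.4306 0.11  ] t 5.1333
```

apply_moves(motion=[{"offset":[0,0,0.8],"rotation":[0,0,0]},{"offset":[0,0,0],"rotation":[0,0,0]},{"offset":[0,0,0],"rotation":[0,0,0]}])

```text
time: 5.43
tool_pos: [0.4306, 0.11, 0.144]
tool_rot: [-3.141, -0.007, 0.149]
contact_force: [-0.9, -0.1, 6.0]
opening: 0.0004
```

```bash
python3 -c "
from h import *
avg(10);to(.4615,-.021,.155)"
```

```text
F mean [-1.5  -0.05  6.16] sd [0.6  0.55 0.59] tip z 0.078 1e-05 xy [0.4306 0.11  ] t 5.8833
t 5.93 pos [0.4306 0.11   0.1441] rot [-3.1408 -0.0075  0.1493] F [-2.91  0.5   6.75] tip [0.4311 0.1101 0.0781] rel mm [ 11.1 134.1 -11. ] down in tool [-7.5e-03  7.0e-04  1.0e+00] op 0.0004554776882683494
```

The left pad gives about 6.3 N at 6.0 mm, a slope of roughly 1 N/mm. Next is the middle pad.

apply_moves(motion=[{"offset":[0,0,-20],"rotation":[0,0,0]},{"offset":[0,0,-10],"rotation":[0,-0.007,0]},{"offset":[2.5,30,0],"rotation":[0,0,0]},{"offset":[2.5,30,0],"rotation":[0,0,0]},{"offset":[2.5,30,0],"rotation":[0,0,0]},{"offset":[2.5,30,0],"rotation":[0,0,0]},{"offset":[0,10,0],"rotation":[0,0,0]},{"offset":[0,0,10],"rotation":[0,0,0]},{"offset":[0,0,0],"rotation":[0,0,0]},{"offset":[0,0,0],"rotation":[0,0,0]}])

```text
time: 6.77
tool_pos: [0.4614, -0.0222, 0.1629]
tool_rot: [3.142, -0.001, 0.151]
contact_force: [0.3, 1.6, -0.1]
opening: 0.0005
```

```bash
python3 -c "
from h import *
to(.4615,-.021,.155)"
```

```text
t 6.77 pos [ 0.4614 -0.0222  0.1629] rot [ 3.1416e+00 -1.2000e-03  1.5130e-01] F [ 0.25  1.57 -0.07] tip [ 0.4614 -0.0222  0.0969] rel mm [ 0.3 -1.2  7.9] down in tool [-0.0012 -0.      1.    ] op 0.0004765409995633461
```

apply_moves(motion=[{"offset":[0,-1,8],"rotation":[0,0,0]},{"offset":[0,0,0],"rotation":[0,0,0]},{"offset":[0,0,0],"rotation":[0,0,0]}])

```text
time: 7.02
tool_pos: [0.4607, -0.0195, 0.1542]
tool_rot: [-3.141, -0.001, 0.153]
contact_force: [-0.7, -0.1, -0.2]
opening: 0.0003
```

```bash
python3 -c "
from h import *
avg(8);to(.4615,-.021,.148)"
```

```text
F mean [ 0.11 -0.23  0.15] sd [0.55 0.38 0.51] tip z 0.0884 0.00016 xy [ 0.4608 -0.0197] t 7.3667
t 7.42 pos [ 0.4609 -0.0201  0.1546] rot [-3.1413e+00 -1.3000e-03  1.5230e-01] F [-0.23 -0.03 -0.65] tip [ 0.461  -0.0201  0.0886] rel mm [0.4 1.  6.6] down in tool [-1.3e-03  2.0e-04  1.0e+00] op 0.00038680819380197305
```

apply_moves(motion=[{"offset":[0,0,4],"rotation":[0,0,0]},{"offset":[0,0,3],"rotation":[0,0,0]},{"offset":[0,0,0],"rotation":[0,0,0]}])

```text
time: 7.67
tool_pos: [0.4613, -0.0202, 0.1476]
tool_rot: [3.141, -0.003, 0.152]
contact_force: [-0.7, 0.8, 3.3]
opening: 0.0006
```

```bash
python3 -c "
from h import *
avg(8);to(.4615,-.021,.144)"
```

```text
F mean [-0.96  0.16  3.38] sd [0.29 0.74 0.34] tip z 0.0819 0.00013 xy [ 0.4613 -0.0202] t 8.0167
t 8.07 pos [ 0.4613 -0.0202  0.148 ] rot [ 3.1413e+00 -2.8000e-03  1.5220e-01] F [0.15 0.21 2.51] tip [ 0.4615 -0.0202  0.082 ] rel mm [0.1 0.8 4. ] down in tool [-2.8e-03 -3.0e-04  1.0e+00] op 0.00016170126747646718
```

apply_moves(motion=[{"offset":[0,0,3],"rotation":[0,0,0]},{"offset":[0,0,1.8],"rotation":[0,0,0]},{"offset":[0,0,0],"rotation":[0,0,0]}])

```text
time: 8.32
tool_pos: [0.4613, -0.0202, 0.1438]
tool_rot: [3.141, -0.004, 0.152]
contact_force: [-3.3, 0.7, 9.9]
opening: 0.0003
```

```bash
python3 -c "
from h import *
avg(10);to(.487,-.183,.155)"
```

```text
F mean [-2.6   0.38  8.92] sd [0.47 0.52 0.55] tip z 0.078 7e-05 xy [ 0.4613 -0.0202] t 8.7667
t 8.82 pos [ 0.4613 -0.0202  0.1441] rot [ 3.1409 -0.0037  0.1523] F [-2.41  1.23  9.49] tip [ 0.4616 -0.0202  0.0781] rel mm [  0.7 164.8 -10.8] down in tool [-3.7e-03 -7.0e-04  1.0e+00] op 0.00016420618049005944
```

The middle pad gives about 8.9 N at 6.0 mm, so it is stiffer than the left. Next is the right pad.

apply_moves(motion=[{"offset":[0,0,-20],"rotation":[0,0,0]},{"offset":[0,0,-10],"rotation":[0,-0.004,0]},{"offset":[0,32,0],"rotation":[0,0,0]},{"offset":[0,32,0],"rotation":[0,0,0]},{"offset":[0,32,0],"rotation":[0,0,0]},{"offset":[0,32,0],"rotation":[0,0,0]},{"offset":[0,27,0],"rotation":[0,0,0]},{"offset":[0,8,5],"rotation":[0,0,0]},{"offset":[0,0,10],"rotation":[0,0,0]},{"offset":[0,0,0],"rotation":[0,0,0]},{"offset":[0,0,0],"rotation":[0,0,0]}])

```text
time: 9.73
tool_pos: [0.4868, -0.1878, 0.1564]
tool_rot: [3.141, 0.001, 0.155]
contact_force: [0.6, -0.6, 0.4]
opening: 0.0002
```

```bash
python3 -c "
from h import *
to(.487,-.183,.155)"
```

```text
t 9.73 pos [ 0.4868 -0.1878  0.1564] rot [3.1407e+00 1.0000e-03 1.5510e-01] F [ 0.58 -0.56  0.36] tip [ 0.4868 -0.1879  0.0904] rel mm [ 0.9 -4.7  1.4] down in tool [ 1.e-03 -9.e-04  1.e+00] op 0.00021732714234163836
```

apply_moves(motion=[{"offset":[0.5,-4.5,0],"rotation":[0,0,0]},{"offset":[0,0,0],"rotation":[0,0,0]},{"offset":[0,0,0],"rotation":[0,0,0]}])

```text
time: 9.98
tool_pos: [0.4862, -0.1807, 0.1563]
tool_rot: [-3.141, 0.002, 0.157]
contact_force: [0.7, -0.1, -0.4]
opening: 0.0004
```

```bash
python3 -c "
from h import *
avg(8);to(.487,-.183,.148)"
```

```text
F mean [ 0.01  0.   -0.17] sd [0.53 0.2  0.47] tip z 0.0903 7e-05 xy [ 0.4863 -0.1812] t 10.3333
t 10.38 pos [ 0.4862 -0.1816  0.1561] rot [-3.1412e+00  2.1000e-03  1.5580e-01] F [0.26 0.72 0.  ] tip [ 0.4861 -0.1816  0.0901] rel mm [0.6 1.5 8.1] down in tool [2.1e-03 4.0e-04 1.0e+00] op -6.159001039327536e-05
```

apply_moves(motion=[{"offset":[0,0,4],"rotation":[0,0,0]},{"offset":[0,0,3],"rotation":[0,0,0]},{"offset":[0,0,0],"rotation":[0,0,0]}])

```text
time: 10.63
tool_pos: [0.4863, -0.1819, 0.1487]
tool_rot: [3.141, 0.001, 0.156]
contact_force: [1.0, -0.2, 0.6]
opening: 0.0005
```

```bash
python3 -c "
from h import *
avg(8);to(.487,-.183,.144)"
```

```text
F mean [0.09 0.08 0.38] sd [0.56 0.44 0.51] tip z 0.0831 0.00023 xy [ 0.4864 -0.1819] t 10.9833
t 11.03 pos [ 0.4865 -0.1819  0.1494] rot [3.141e+00 9.000e-04 1.556e-01] F [0.08 0.79 0.61] tip [ 0.4865 -0.182   0.0834] rel mm [0.3 1.1 5.4] down in tool [ 9.e-04 -6.e-04  1.e+00] op 0.000799425916382489
```

apply_moves(motion=[{"offset":[0,0,4],"rotation":[0,0,0]},{"offset":[0,0,2],"rotation":[0,0,0]},{"offset":[0,0,0],"rotation":[0,0,0]}])

```text
time: 11.28
tool_pos: [0.4868, -0.1821, 0.1436]
tool_rot: [3.14, -0.0, 0.156]
contact_force: [-0.0, 0.6, 2.6]
opening: 0.0005
```

```bash
python3 -c "
from h import *
avg(12);to(.487,-.183,.144)"
```

```text
F mean [-0.53  0.3   2.82] sd [0.61 0.32 0.46] tip z 0.0779 8e-05 xy [ 0.4868 -0.1821] t 11.8333
t 11.88 pos [ 0.4868 -0.1821  0.1438] rot [ 3.1401e+00 -3.0000e-04  1.5560e-01] F [-0.61  0.38  3.81] tip [ 0.4868 -0.1822  0.0778] rel mm [ 0.1  1.  -0.2] down in tool [-3.0e-04 -1.5e-03  1.0e+00] op 0.0006927432418986078
```

The right pad gives only about 2.9 N at 6.1 mm, so it is clearly the softest (about 0.47 N/mm, against 1.0 and 1.4). I'll retract and go over its tag.

apply_moves(motion=[{"offset":[0,0,-20],"rotation":[0,0,0]},{"offset":[0,0,-18],"rotation":[0,0,0]},{"offset":[20,0,0],"rotation":[0,0,0]},{"offset":[20,0,0],"rotation":[0,0,0]},{"offset":[20,0,0],"rotation":[0,0,0]},{"offset":[8,0,0],"rotation":[0,0,0]},{"offset":[0,0,0],"rotation":[0,0,0]},{"offset":[0,0,0],"rotation":[0,0,0]}])

```text
time: 12.55
tool_pos: [0.5549, -0.1708, 0.1808]
tool_rot: [-3.14, 0.003, 0.155]
contact_force: [-0.8, 0.7, -0.0]
opening: 0.0005
```

```bash
python3 -c "
from h import *
to(.554,-.172,.160)
p=read_camera('side');a=p['img'][110:230,250:390,::-1];b=read_camera('top')['img'][180:280,180:350,::-1]
cv2.imwrite('pics/s2.png',np.hstack([cv2.resize(a,(466,400)),cv2.resize(b,(330,400))]))"
```

```text
t 12.55 pos [ 0.5549 -0.1708  0.1808] rot [-3.1404  0.0034  0.1548] F [-0.77  0.67 -0.01] tip [ 0.5546 -0.1708  0.1148] rel mm [-1.   1.  20.8] down in tool [0.0034 0.0012 1.    ] op 0.0005266950236944443
```

View pics/s2.png

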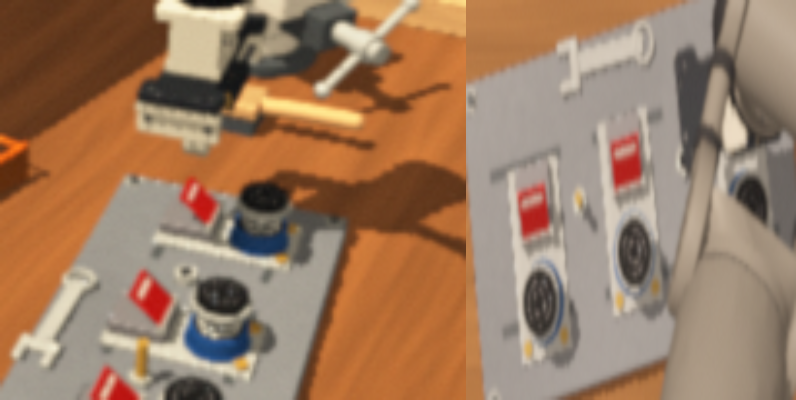

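The fingers are directly above the right tag, which is at crop (200,200) in the side view, and all tags are still up. Descending now.

apply_moves(motion=[{"offset":[-0.5,0.5,18],"rotation":[0,0,0]},{"offset":[0,0,15],"rotation":[0,0,0]},{"offset":[0,0,8],"rotation":[0,0,0]},{"offset":[0,0,6],"rotation":[0,0,0]},{"offset":[0,0,6],"rotation":[0,0,0]},{"offset":[0,0,0],"rotation":[0,0,0]}])

```text
time: 13.15
tool_pos: [0.5508, -0.173, 0.1274]
tool_rot: [-3.141, 0.003, 0.152]
contact_force: [0.5, 0.5, -0.4]
opening: 0.0003
```

```bash
python3 -c "
from h import *
avg(3);to(.554,-.172,.114)"
```

```text
F mean [ 0.25 -0.17  0.37] sd [0.21 0.65 0.58] tip z 0.0619 0.0004 xy [ 0.551 -0.173] t 13.25
t 13.3 pos [ 0.5515 -0.1731  0.1286] rot [3.1408e+00 1.3000e-03 1.5190e-01] F [ 0.14 -0.06  0.46] tip [ 0.5514 -0.1732  0.0626] rel mm [ 2.7 -0.7 14.6] down in tool [ 1.3e-03 -7.0e-04  1.0e+00] op 0.0006102554793631823
```

apply_moves(motion=[{"offset":[3,0,4],"rotation":[0,0,0]},{"offset":[0,0,4],"rotation":[0,0,0]},{"offset":[0,0,4],"rotation":[0,0,0]},{"offset":[0,0,3],"rotation":[0,0,0]},{"offset":[0,0,0],"rotation":[0,0,0]}])

```text
time: 13.72
tool_pos: [0.5562, -0.1728, 0.1143]
tool_rot: [3.139, -0.003, 0.152]
contact_force: [0.6, -0.0, 0.1]
opening: 0.0007
```

```bash
python3 -c "
from h import *
avg(4);to(.554,-.172,.114)"
```

```text
F mean [ 0.27 -0.35 -0.  ] sd [0.52 0.38 0.25] tip z 0.0485 0.00014 xy [ 0.5561 -0.1728] t 13.8667
t 13.92 pos [ 0.5561 -0.1728  0.1148] rot [ 3.1386e+00 -2.7000e-03  1.5210e-01] F [ 0.14  0.46 -0.4 ] tip [ 0.5563 -0.173   0.0488] rel mm [-1.9 -1.1  0.7] down in tool [-0.0027 -0.003   1.    ] op 0.00020222264138369274
```

apply_moves(motion=[{"offset":[-1,0,2],"rotation":[0,0,0]},{"offset":[0,0,1.5],"rotation":[0,0,0]},{"offset":[0,0,1],"rotation":[0,0,0]}])

```text
time: 14.17
tool_pos: [0.5558, -0.173, 0.1139]
tool_rot: [3.137, -0.006, 0.152]
contact_force: [-3.2, 1.9, 6.0]
opening: 0.0004
```

```bash
python3 -c "
from h import *
avg(3)
p=read_camera('side');a=p['img'][110:230,250:390,::-1]
cv2.imwrite('pics/s3.png',cv2.resize(a,(700,600)))"
```

```text
F mean [-3.11  1.52  8.76] sd [0.14 0.3  1.92] tip z 0.0479 3e-05 xy [ 0.5558 -0.173 ] t 14.2667
```

View pics/s3.png

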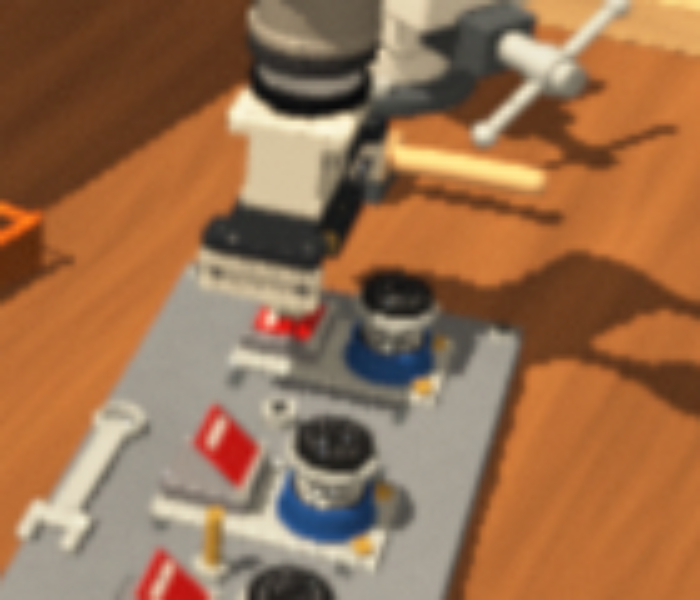

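The tag lies flat under the fingers, with about 9 N at a tip height of 47.9 mm (flat-tag height is about 48 mm). Now drawing clear.

apply_moves(motion=[{"offset":[0,0,-15],"rotation":[0,0,0]},{"offset":[0,0,-30],"rotation":[0,0,0]},{"offset":[0,0,-35],"rotation":[0,0,0]},{"offset":[0,0,-35],"rotation":[0,0,0]},{"offset":[-10,35,-10],"rotation":[0,0,0]},{"offset":[-10,35,0],"rotation":[0,0,0]},{"offset":[-10,35,0],"rotation":[0,0,0]},{"offset":[-10,35,0],"rotation":[0,0,0]},{"offset":[-10,35,0],"rotation":[0,0,0]},{"offset":[0,0,0],"rotation":[0,0,0]},{"offset":[0,0,0],"rotation":[0,0,0]}])

```text
time: 15.28
tool_pos: [0.5296, -0.3593, 0.2462]
tool_rot: [3.135, -0.004, 0.157]
contact_force: [0.7, -0.1, -0.7]
opening: 0.0005
```

```bash
python3 -c "
from h import *
avg(2)
p=read_camera('side');a=p['img'][140:280,230:370,::-1];b=read_camera('top')['img'][165:285,175:355,::-1]
cv2.imwrite('pics/s4.png',np.hstack([cv2.resize(a,(400,400)),cv2.resize(b,(400,400))]))"
```

```text
F mean [ 0.52 -0.37 -0.54] sd [0.15 0.29 0.14] tip z 0.1801 5e-05 xy [ 0.5295 -0.3593] t 15.3333
```

View pics/s4.png

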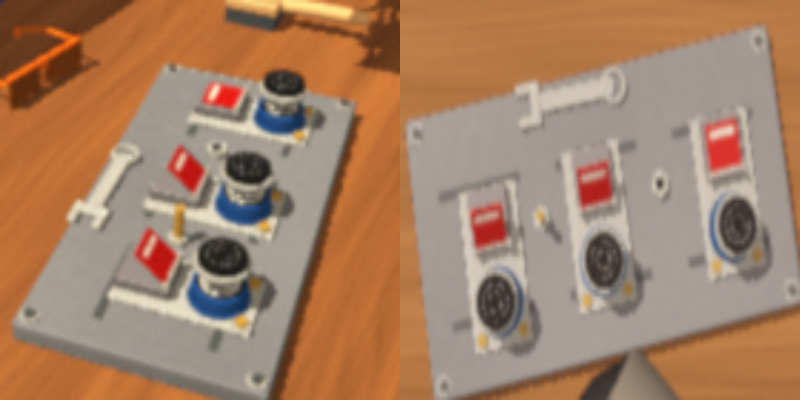

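The right tag, at (222,97) in the side crop, is flat. The other two, at (185,170) and (155,250), are still up. The bolt, nut and spanner look unmoved and the arm is clear, so I'm handing in.

```bash
python3 -c "
from cell import *
print(hand_in())"
```

```text
the job is handed in; nothing more can be done
None
```

The right-hand mount (lowest y) is the softest. I pushed its tag flat, drew the arm clear and handed the job in at about 15 s.

I pressed the pads from left to right, each about 6 mm down:

| Pad | Force at about 6 mm | Rate |
|---|---|---|
| Left | 6.2 N | about 1.0 N/mm |
| Middle | 8.9 N | about 1.4 N/mm |
| Right | 2.8 N | about 0.47 N/mm |

- **Tag:** the fingers met a firm stop at a tip height of 47.9 mm with about 9 N, which matches a tag lying flat. The last pictures show it flat.
- **Everything else:** in the last pictures the other two tags are still up, and the bolt, nut and spanner look unmoved by eye. The close-up pictures did not cover all the loose things on the bench, but the arm did not go near them.
- **Contact:** the arm is clear, and the wrist force reads within its noise of about 0.5 N.

No checks failed or disagreed. The trained networks mislabelled a few things (for example, a tag reported as the nut), and I did not use those results.

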